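Spread a bangle holder four clicks and hold it

TASK

On the bangle holder, twist the sprung release knob anticlockwise to its stop so that the ratchet lever springs all the way back to rest, then let go of the knob so that it springs back. Then take the lever by its upright wooden handle and turn it clockwise exactly four clicks from rest, counting the clicks by feel, and finish still gripping the handle there, with no fifth click. Leave the other things on the bench where they are.

Things in the scene. Friction and masses are not known exactly. Their poses are not given: they have to be found in the camera images.
- stretcher: The bangle holder: a fixed grey cast base plate 170 x 170 x 14 mm with everything mounted on it. Origin: on the table under the lever's pivot axis; z up. In its frame the release knob's axis is at x -32 mm, y +94 mm; the lever arm is on the -y side.
- pivot (a point): Point on the lever's vertical pivot axis, 70 mm above the table, level with handle_grip. Around the axis stand four round aluminium jaws and a brass bangle (72 mm across), all below 82 mm.
- lever_turn (a joint): Turn of the lever, rad: 0 at rest, growing clockwise seen from above, to 1.3. It starts some clicks advanced, kept by the ratchet; a spring (2 to 3.5 N at the handle) draws it back when the knob lifts the pawl. Each tooth raises the resistance to 5 to 10 N, which then falls within about 6 mm by 5 N or more: at the click it is, for some 2 mm, about zero or reversed; then the spring alone again.
- knob_turn (a joint): Turn of the release knob and its pawl, rad: about 0 when let go, growing anticlockwise seen from above, stop at 0.95. Its spring needs 0.3 to 0.5 N m and returns it. As the lever climbs a tooth the knob creeps up to about 0.08 to 0.13; at the click it snaps back to 0.
- lever: The lever: a steel wheel with an arm 20 mm wide (top 29 mm above the table) that carries an upright round dark-wood handle, a post 16 mm in diameter from 28 to 90 mm above the table, 115 mm from the pivot axis. Origin: on the pivot axis at table height; x points from the pivot along the arm to the handle, z up.
- handle_grip (a point): Gripping point on the handle's axis, 70 mm above the table. The first click comes after 15 to 35 mm of handle travel from rest, the others are evenly spaced, 18 to 30 mm apart.
- knob: The release knob: a black upright bar grip 46 mm long (its x axis), 12 mm thick (its y axis), 28 mm high (58 to 86 mm above the table), turning about its vertical centre line. Origin: on that line at table height.
- knob_grip (a point): Gripping point of the knob on its turning axis, 74 mm above the table.
- brick: Bystander: reddish soldering brick 100 x 70 x 22 mm, loose. Origin: centre of its underside.
- jar: Bystander: glass jar with a steel lid, 56 mm across, 65 mm high, loose. Origin: centre of its underside.
- ring_box: Bystander: small wooden box 90 x 70 x 45 mm, loose. Origin: centre of its underside.

How it is judged:
On the way, in this order (a step that is already met when the one before it is completed fails the run):
1. the release knob is twisted to its stop (value of joint knob_turn above 0.85 rad), for 0.05 s.
2. the lever is back at rest, the knob has been let go and has sprung back (value of joint lever_turn below 0.06 rad and value of joint knob_turn below 0.1 rad and contact force between the fingers and knob below 0.3 N), for 0.1 s.
At the end, for the whole second after the job is handed in: The lever stands between its fourth and fifth click (0.795 to 0.98 rad), at rest (under 0.1 rad/s), the fingers around its handle (grasp point within 30 mm of the handle's axis) press on it with more than 2 N and do not touch the knob (value of joint lever_turn between 0.795 and 0.98 rad and velocity of joint lever_turn between -0.1 and 0.1 rad/s and contact force between the fingers and lever above 2 N and contact force between the fingers and knob below 0.3 N and horizontal distance between the grasp point and handle_grip below 0.03 m); the arm keeps its last pose, push and grip.
It fails at once if a bystander is pushed more than 20 mm (distance of any of brick, jar, ring_box from where it was at the start of the episode above 0.02 m).
It fails at once if a bystander is tipped over (angle between any of jar, ring_box, brick's own z axis and vertical above 0.5 rad).
It also fails if it takes over 72 s, if anything falls off the work surface, if the arm or the gripper's body presses on something with over 40 N, if the wrist force passes 120 N, or if a joint passes its speed limit or range.

ROBOT

A 6-joint arm with a two-finger parallel gripper is mounted at the origin on the work surface. World frame = base frame: x ahead of the robot, y to its left, z up, the work surface at z = 0. Lengths are in m, angles in rad, forces in N, time in s.
With the tool pointing down it reaches from about 0.375 to 0.825 m from the base axis. Payload 5.5 kg.
Tool frame: the origin (TCP) lies midway between the tips of the shut fingers; the grasp point (between the pads) lies 19 mm behind it; z points along the fingers, y is the line along which they close (so a half turn about z gives the same grasp; the last joint's range is limited). The gripper opens to 85 mm and grips with 20 to 120 N. Pads are 22 mm wide; open, the fingers measure 114 mm over their backs; the gripper's body (76 mm by 85 mm) begins 54 mm behind the grasp point. The pads swing forward as they close: fully open they stand 13 mm farther back than shut.
Start: joints at [1.301, 0.314, -0.047, 1.21, 0, 1.571], TCP at [0.16, 0.578, 0.231] pointing down, gripper open.
Joint ranges: [-2.67, 2.67], [-0.69, 1.73], [-1.03, 1.25], [-2.08, 2.16], [-1.42, 1.45], [-3.14, 3.14]. Speed limits (rad/s): [2.39, 2.39, 3.01, 3.14, 3.14, 3.14].

INTERFACE

Orientations are given as a unit quaternion [w, x, y, z].
In Python, from plant import env gives the robot as it stands.
- The arm moves only by the tool step_arm, never from a script. Its argument "plan" is a list of rows, each an object with "travel": the shift along the world's x, y, z in mm, a list of three; "roll": the turn about the world's z in degrees; "jaw": the finger opening in mm, from 0 to 85.4. A call has 1 to 8 rows; each row shifts and turns the commanded pose from where the row before left it; what a row does not reach is not made up. A row lasts 1/10 s, in which the tool goes at most 50 mm and 8.59 degrees, less where a joint would pass 70% of its speed; a pose out of reach is approached as far as the arm can. A call is refused whole if a number of a shift passes 50 or a number of a turn 8.59, either way. A call with a gripper value outside its range is refused whole. The fingers move at their own pace and stop on an object; "grip_force" is the grip in N (left out, the last holds). Time passes only in rows, so rows that do not move let the fingers close. It gives the time, the measured TCP pose, the force, the opening and the grip force at its end, in the units of the state.
- env.observe(): the state, without advancing time (a new reading comes with each control period).
- env.capture(name): name is "scene" or "top" or "wrist"; returns the picture (480x640x3 uint8, red, green, blue); there is no depth.
- env.get_calibration(name): a dict with "K" (3x3 intrinsics, pixels), "dist" ([k1, k2, p1, p2, k3] as OpenCV has them; the pictures are not rectified), "world_from_camera" (4x4, takes a point from camera to world coordinates). Camera axes: x right, y down, z forward; pixel columns grow to the right and rows downward; lengths in m; the calibration is good to about 2 mm. A picture is of the moment at which its call begins: read the wrist's pose just before it. get_calibration takes no time and is no camera call; for the wrist camera it gives the pose at the moment of the call.
- env.job_done(): hands the job in; it is judged then, once.
The state is a dict: "time_s": time; "joints": joint angles; "qvel": joint speeds; "tau": joint torques, N m; "tcp_pos": TCP position; "orientation": TCP orientation; "contact_force": force on the tool from outside, world axes, zero at the start; "torque": the same for the moment, N m; "gripper_width": finger opening in m; "grip_force": force on a finger pad.
Only numpy, scipy, OpenCV 4.12 (cv2) and the standard library are available. Lean on these libraries where they do the work, as an engineer would, in place of code of your own. Each camera call takes 0.05 s, during which the arm holds its last target. There are 200 camera calls.

## Working session

There is one attempt and no reset: what is moved stays moved. The work goes in short steps, Python scripts to look and compute and a tool call to move; the robot and the scene stay as the last step left them, time stands still between calls to the robot, and variables do not carry over. Pictures are saved under pics/ and viewed, at most 10 in all, crops included, and the job is handed in when it is done.

Besides the shell and the picture viewer there is one more tool, called after ">>>" as name(argument=value, ...) on one line, values as JSON. step_arm: Moves the arm, as the interface text tells. Its arguments: {"type":"object","properties":{"plan":{"type":"array","items":{"type":"object","properties":{"travel":{"type":"array","items":{"type":"number"}},"roll":{"type":"number"},"jaw":{"type":"number"}}}},"grip_force":{"type":"number"}},"required":["plan"]}

```bash
mkdir -p pics; python3 - <<'E'
from plant import env
import cv2,numpy as np
for n in ("top","scene"):
    im=env.capture(n); cv2.imwrite(f"pics/{n}0.png",im[:,:,::-1])
    c=env.get_calibration(n); print(n,np.round(c["K"],1).tolist(),c["dist"],np.round(c["world_from_camera"],3).tolist())
print(env.observe())
E
```

```text
top [[610.5, 0.0, 310.6], [0.0, 610.5, 244.5], [0.0, 0.0, 1.0]] [-0.03507826  0.          0.          0.          0.        ] [[0.004, -0.981, 0.195, 0.341], [-1.0, -0.002, 0.011, 0.067], [-0.01, -0.195, -0.981, 1.286], [0.0, 0.0, 0.0, 1.0]]
scene [[609.8, 0.0, 322.3], [0.0, 609.8, 235.9], [0.0, 0.0, 1.0]] [-0.11093202  0.          0.          0.          0.        ] [[-0.668, 0.528, -0.524, 1.168], [0.744, 0.476, -0.469, 0.595], [0.002, -0.703, -0.711, 0.859], [0.0, 0.0, 0.0, 1.0]]
{'time_s': 0.1, 'joints': array([ 1.30099543e+00,  3.14121326e-01, -4.79825264e-02,  1.21021651e+00,
        1.48349110e-05,  1.57080088e+00]), 'qvel': array([ 0.00142015, -0.00158299,  0.00087412,  0.00021357, -0.00148235,
        0.00181069]), 'tau': array([-9.68353334e-05, -5.40766311e+01,  3.40541053e+01,  1.11817496e-02,
        9.18529935e-06,  3.78629096e-06]), 'tcp_pos': array([0.15977808, 0.57778615, 0.23053966]), 'orientation': array([-1.09833687e-04,  1.34493885e-01,  9.90914131e-01, -7.54099499e-04]), 'contact_force': array([-0.37496085,  1.02889377, -1.06969601]), 'torque': array([0.04135756, 0.00095111, 0.02889945]), 'grip_force': 0.0, 'gripper_width': 0.08538328268116746}
```

View pics/top0.png

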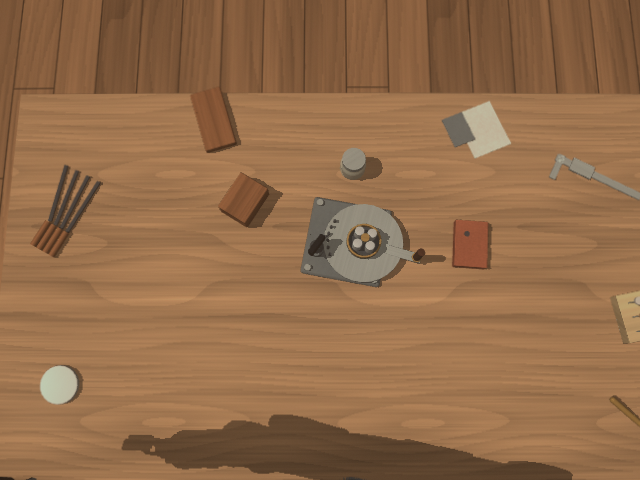

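View pics/scene0.png

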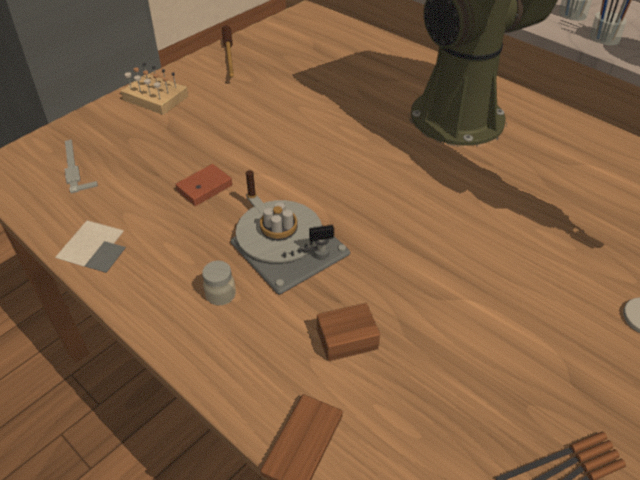

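Top view: knob near (318,244), pivot near (364,240), handle near (419,255), brick at (471,244) and jar at (353,163). I'll enlarge both views.

```bash
python3 - <<'E'
import cv2
a=cv2.imread("pics/top0.png")[185:300,290:450]; b=cv2.imread("pics/scene0.png")[160:295,220:360]
cv2.imwrite("pics/c1.png",cv2.resize(a,None,fx=5,fy=5,interpolation=cv2.INTER_CUBIC))
cv2.imwrite("pics/c2.png",cv2.resize(b,None,fx=4,fy=4,interpolation=cv2.INTER_CUBIC))
E
```

```text
(no output)
```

View pics/c1.png

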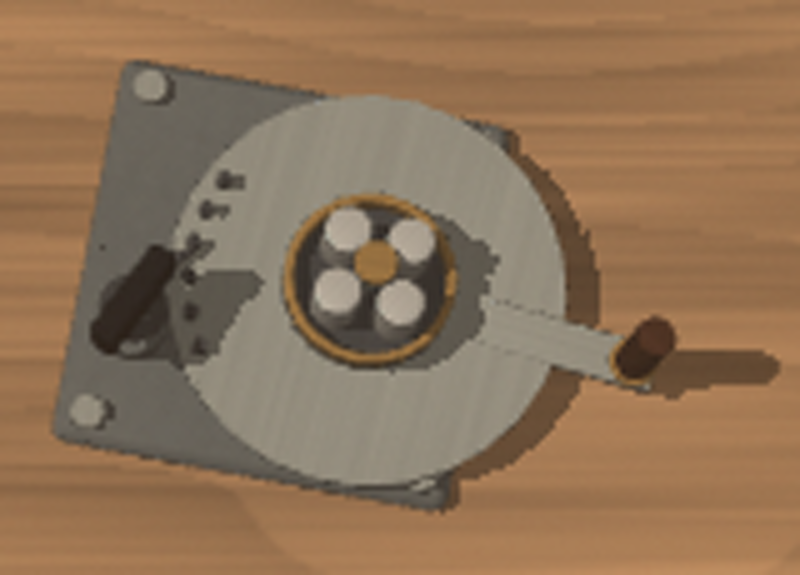

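View pics/c2.png

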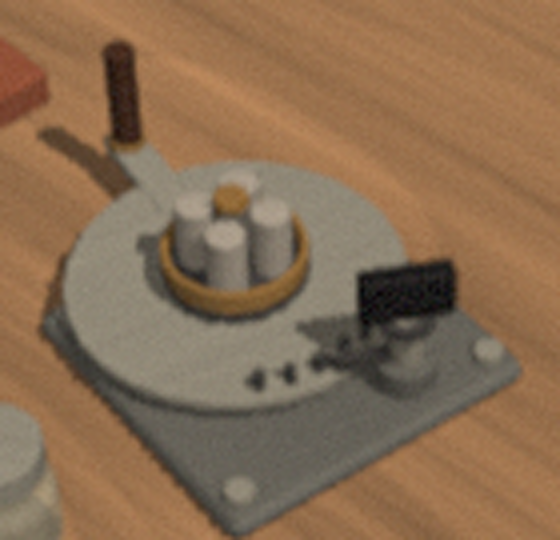

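```bash
cat > h.py <<'E'
from plant import env
import cv2,numpy as np
def at(n,u,v,z,crop=None):
    if crop: u=(u+.5)/crop[0]+crop[1]-.5; v=(v+.5)/crop[0]+crop[2]-.5
    c=env.get_calibration(n); T=c["world_from_camera"]
    p=cv2.undistortPoints(np.array([[[u,v]]],float),np.array(c["K"]),np.array(c["dist"]))[0,0]
    d=T[:3,:3]@[p[0],p[1],1]; o=T[:3,3]; return np.round((o+d*(z-o[2])/d[2])[:2],4)
T=(5,290,185); S=(4,220,160)
E
python3 - <<'E'
from h import *
for nm,n,u,v,z in [("handle","top",658,330,.09),("handle","scene",119,47,.09),("handlebase","top",630,368,.03),("handlebase","scene",126,142,.03),
 ("wheel","top",369.5,292,.025),("wheel","scene",235,285,.025),("plateA","top",125,62,.014),("plateB","top",55,437,.014),("plateC","top",450,510,.014),
 ("plateB","scene",522,370,.014),("plateA","scene",237,537,.014),
 ("knobend1","top",165,250,.086),("knobend2","top",105,335,.086),("k1","scene",452,265,.086),("k2","scene",359,275,.086),("kmid","scene",408,293,.072),("kmid","top",133,300,.08)]:
    print(nm,n,at(n,u,v,z,T if n=="top" else S))
# reproject full-frame bystanders
print("jar",at("top",353,158,.065),"brick",at("top",471,244,.022),"box",at("top",246,196,.045))
E
```

```text
handle top [ 0.5666 -0.1403]
handle scene [ 0.5644 -0.1397]
handlebase top [ 0.5618 -0.1385]
handlebase scene [ 0.5675 -0.1382]
wheel top [ 0.5949 -0.0306]
wheel scene [ 0.6004 -0.027 ]
plateA top [0.6982 0.0728]
plateB top [0.5345 0.1018]
plateC top [ 0.504 -0.064]
plateB scene [0.5424 0.1064]
plateA scene [0.7055 0.0778]
knobend1 top [0.5997 0.0561]
knobend2 top [0.5649 0.0801]
k1 scene [0.567  0.0825]
k2 scene [0.6    0.0556]
kmid scene [0.5833 0.0703]
kmid top [0.5803 0.0689]
jar [ 0.7688 -0.0078] brick [ 0.5938 -0.2578] box [0.6915 0.2174]
```

The two views agree to about 4 mm:
- Knob (0.583, 0.069), bar at about -36.5°.
- Pivot (0.598, -0.029).
- Handle (0.566, -0.140).

I'll move to a hover over the knob.

>>> step_arm(plan=[{"travel": [30, -36, -5], "roll": -1.5, "jaw": 60}, {"travel": [30, -36, -5], "roll": -1.5, "jaw": 60}, {"travel": [30, -36, -5], "roll": -1.5, "jaw": 60}, {"travel": [30, -36, -5], "roll": -1.5, "jaw": 60}, {"travel": [30, -36, -5], "roll": -1.5, "jaw": 60}, {"travel": [30, -36, -5], "roll": -1.5, "jaw": 60}, {"travel": [30, -36, -5], "roll": -1.5, "jaw": 60}, {"travel": [30, -36, -5], "roll": -1.5, "jaw": 60}], grip_force=40)

```text
time_s: 0.9
tcp_pos: [0.4006, 0.2885, 0.191]
orientation: [-0.0, 0.238, 0.971, -0.0]
contact_force: [0.2, 0.7, -0.5]
gripper_width: 0.0603
grip_force: 0.0
```

>>> step_arm(plan=[{"travel": [30, -36, -5], "roll": -1.5, "jaw": 60}, {"travel": [30, -36, -5], "roll": -1.5, "jaw": 60}, {"travel": [30, -36, -5], "roll": -1.5, "jaw": 60}, {"travel": [30, -36, -5], "roll": -1.5, "jaw": 60}, {"travel": [30, -36, -5], "roll": -1.5, "jaw": 60}, {"travel": [30, -36, -5], "roll": -1.5, "jaw": 60}, {"travel": [0, 0, 0], "roll": -1.5, "jaw": 60}, {"travel": [0, 0, 0], "roll": 0, "jaw": 60}])

```text
time_s: 1.7
tcp_pos: [0.5797, 0.0733, 0.1604]
orientation: [-0.001, 0.326, 0.945, -0.0]
contact_force: [0.9, -0.2, 0.4]
gripper_width: 0.0599
grip_force: 0.0
```

```bash
python3 - <<'E'
from h import *
c=env.get_calibration("wrist"); im=env.capture("wrist"); cv2.imwrite("pics/w1.png",im[:,:,::-1])
T=c["world_from_camera"];o=env.observe();print(o["tcp_pos"],o["orientation"],T.round(3).tolist())
def px(p):
    R=T[:3,:3].T; r,_=cv2.Rodrigues(R); return cv2.projectPoints(np.array([p],float),r,-R@T[:3,3],np.array(c["K"]),np.array(c["dist"]))[0].ravel().round(1)
print(px([.583,.069,.086]),px([.565,.081,.086]),px([.600,.056,.086]))
E
```

```text
[0.57925238 0.07419574 0.16069991] [-7.99620643e-04  3.25355796e-01  9.45591317e-01 -1.67193410e-04] [[0.616, 0.756, 0.219, 0.524], [0.787, -0.592, -0.173, 0.117], [-0.001, 0.279, -0.96, 0.302], [0.0, 0.0, 0.0, 1.0]]
[316.3 255. ] [313.3 218.2] [316.8 289.7]
```

View pics/w1.png

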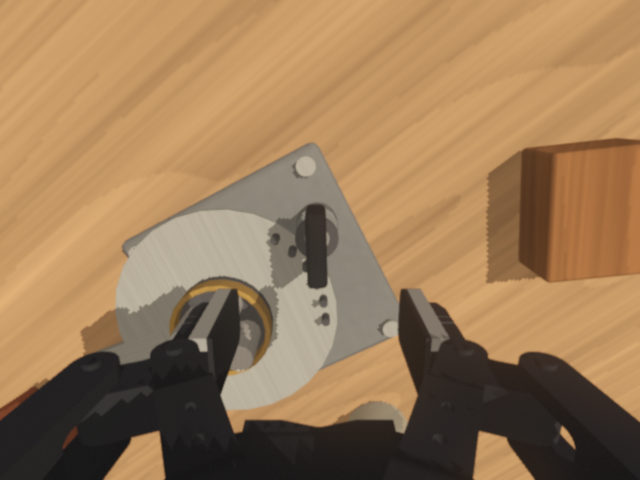

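The wrist view shows the knob bar running vertically from (316,205) to (317,287). It sits centred between the fingers and matches the predicted (316,255), so I'll descend and grip.

>>> step_arm(plan=[{"travel": [2, -4, -20], "roll": 0, "jaw": 50}, {"travel": [0, 0, -30], "roll": 0, "jaw": 45}, {"travel": [0, 0, -30], "roll": 0, "jaw": 45}, {"travel": [0, 0, -25], "roll": 0, "jaw": 45}, {"travel": [0, 0, 0], "roll": 0, "jaw": 30}, {"travel": [0, 0, 0], "roll": 0, "jaw": 20}, {"travel": [0, 0, 0], "roll": 0, "jaw": 10}, {"travel": [0, 0, 0], "roll": 0, "jaw": 5}], grip_force=40)

```text
time_s: 2.55
tcp_pos: [0.579, 0.0716, 0.055]
orientation: [-0.003, 0.325, 0.946, 0.0]
contact_force: [-3.1, 5.9, -19.8]
gripper_width: 0.0244
grip_force: 40.3
```

>>> step_arm(plan=[{"travel": [0, 0, 0], "roll": 0, "jaw": 5}, {"travel": [0, 0, 0], "roll": 0, "jaw": 5}])

```text
time_s: 2.75
tcp_pos: [0.579, 0.0716, 0.055]
orientation: [-0.003, 0.325, 0.946, 0.0]
contact_force: [-2.5, 5.7, -19.4]
gripper_width: 0.0244
grip_force: 40.3
```

The width is 24 mm, not 12, so the tips have probably caught the boss under the bar. I'll open, rise 7 mm and grip again.

>>> step_arm(plan=[{"travel": [0, 0, 0], "roll": 0, "jaw": 40}, {"travel": [0, 0, 0], "roll": 0, "jaw": 40}, {"travel": [0, 0, 7], "roll": 0, "jaw": 40}, {"travel": [0, 0, 0], "roll": 0, "jaw": 20}, {"travel": [0, 0, 0], "roll": 0, "jaw": 8}, {"travel": [0, 0, 0], "roll": 0, "jaw": 5}, {"travel": [0, 0, 0], "roll": 0, "jaw": 5}, {"travel": [0, 0, 0], "roll": 0, "jaw": 5}])

```text
time_s: 3.55
tcp_pos: [0.5826, 0.0691, 0.065]
orientation: [0.001, 0.325, 0.946, -0.001]
contact_force: [-3.0, -3.6, 10.5]
gripper_width: 0.0115
grip_force: 39.4
```

It's gripping the bar now, so I'll twist.

>>> step_arm(plan=[{"travel": [0, 0, 0], "roll": 7, "jaw": 5}, {"travel": [0, 0, 0], "roll": 7, "jaw": 5}, {"travel": [0, 0, 0], "roll": 7, "jaw": 5}, {"travel": [0, 0, 0], "roll": 7, "jaw": 5}, {"travel": [0, 0, 0], "roll": 7, "jaw": 5}, {"travel": [0, 0, 0], "roll": 7, "jaw": 5}, {"travel": [0, 0, 0], "roll": 6, "jaw": 5}, {"travel": [0, 0, 0], "roll": 4, "jaw": 5}], grip_force=60)

```text
time_s: 4.35
tcp_pos: [0.5827, 0.0692, 0.0651]
orientation: [0.001, -0.123, 0.992, -0.001]
contact_force: [-2.8, -3.8, 11.3]
gripper_width: 0.0106
grip_force: 59.7
```

```bash
python3 - <<'E'
from h import *
o=env.observe(); q=o["orientation"]; print(o["tcp_pos"],np.degrees(2*np.arctan2(q[2],q[1]))-90,o["torque"],o["contact_force"],o["gripper_width"])
im=env.capture("top"); cv2.imwrite("pics/t2.png",cv2.resize(im[170:320,280:480,::-1],None,fx=3,fy=3,interpolation=cv2.INTER_CUBIC))
E
```

```text
[0.58270856 0.0691839  0.06508429] 104.15332056425379 [-0.69570804  0.6271898  -0.38191709] [-2.76606554 -3.79431942 11.27526499] 0.010637554377016651
```

View pics/t2.png

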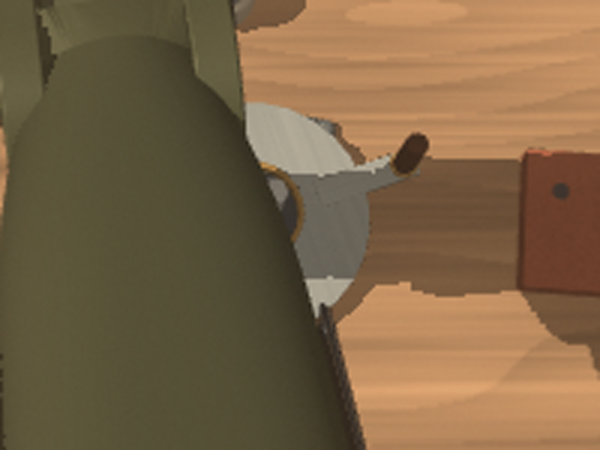

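The lever has sprung back, with the handle top at crop (417,148). I'll twist a little more to be sure of the stop and measure the handle.

>>> step_arm(plan=[{"travel": [0, 0, 0], "roll": 4, "jaw": 5}, {"travel": [0, 0, 0], "roll": 2, "jaw": 5}, {"travel": [0, 0, 0], "roll": 0, "jaw": 5}, {"travel": [0, 0, 0], "roll": 0, "jaw": 5}])

```text
time_s: 4.8
tcp_pos: [0.5827, 0.0692, 0.0651]
orientation: [0.001, -0.172, 0.985, -0.001]
contact_force: [-2.8, -2.5, 11.7]
gripper_width: 0.0109
grip_force: 64.0
```

```bash
python3 - <<'E'
from h import *
o=env.observe(); q=o["orientation"]; print(np.degrees(2*np.arctan2(abs(q[2]),q[1]*np.sign(q[2])))-90,o["torque"],o["contact_force"])
h=at("top",417,148,.09,(3,280,170)); b=at("top",400,168,.03,(3,280,170)); print(h,b)
for P in ([.598,-.029],): 
  for x in (h,b,np.array([.566,-.140])): d=x-np.array(P); print(np.hypot(*d),np.degrees(np.arctan2(d[1],d[0])))
E
```

```text
109.81866704372703 [-0.57762082  0.66788211 -1.39077689] [-2.8475422  -2.49247979 11.66002222]
[ 0.6313 -0.1372] [ 0.6314 -0.1351]
0.11320834774874156 -72.89355004254443
0.11123295375022638 -72.52613560494468
0.11552056094046638 -106.08165195681373
```

The torque rose to 1.4 N·m, so the knob is at its stop. The lever's rest direction is about -72.7°. Next I untwist, let go and lift.

>>> step_arm(plan=[{"travel": [0, 0, 0], "roll": -8, "jaw": 5}, {"travel": [0, 0, 0], "roll": -8, "jaw": 5}, {"travel": [0, 0, 0], "roll": -8, "jaw": 5}, {"travel": [0, 0, 0], "roll": -8, "jaw": 5}, {"travel": [0, 0, 0], "roll": -8, "jaw": 5}, {"travel": [0, 0, 0], "roll": -8, "jaw": 5}, {"travel": [0, 0, 0], "roll": -8, "jaw": 5}, {"travel": [0, 0, 0], "roll": -2, "jaw": 5}], grip_force=30)

```text
time_s: 5.6
tcp_pos: [0.5827, 0.0691, 0.0651]
orientation: [0.001, 0.327, 0.945, -0.001]
contact_force: [-3.7, -4.3, 10.2]
gripper_width: 0.0111
grip_force: 63.6
```

>>> step_arm(plan=[{"travel": [0, 0, 0], "roll": 0, "jaw": 40}, {"travel": [0, 0, 0], "roll": 0, "jaw": 45}, {"travel": [0, 0, 0], "roll": 0, "jaw": 45}, {"travel": [0, 0, 0], "roll": 0, "jaw": 45}, {"travel": [0, 0, 30], "roll": 0, "jaw": 45}, {"travel": [0, 0, 40], "roll": 0, "jaw": 45}, {"travel": [0, 0, 20], "roll": 0, "jaw": 50}, {"travel": [0, 0, 0], "roll": 0, "jaw": 50}])

```text
time_s: 6.4
tcp_pos: [0.5844, 0.0707, 0.1568]
orientation: [0.003, 0.325, 0.946, 0.001]
contact_force: [-0.0, 0.2, 0.1]
gripper_width: 0.0499
grip_force: 0.0
```

>>> step_arm(plan=[{"travel": [8, -35, 0], "roll": -6, "jaw": 60}, {"travel": [8, -35, 0], "roll": -6, "jaw": 60}, {"travel": [8, -35, 0], "roll": -6, "jaw": 60}, {"travel": [8, -35, 0], "roll": -6, "jaw": 60}, {"travel": [8, -35, 0], "roll": -6, "jaw": 60}, {"travel": [8, -34, 0], "roll": -5, "jaw": 60}, {"travel": [0, 0, 0], "roll": 0, "jaw": 60}, {"travel": [0, 0, 0], "roll": 0, "jaw": 60}])

```text
time_s: 7.2
tcp_pos: [0.6292, -0.1391, 0.1518]
orientation: [-0.001, 0.595, 0.804, -0.0]
contact_force: [-0.5, 1.1, -0.6]
gripper_width: 0.0597
grip_force: 0.0
```

```bash
python3 - <<'E'
from h import *
c=env.get_calibration("wrist"); im=env.capture("wrist"); cv2.imwrite("pics/w2.png",im[:,:,::-1])
T=c["world_from_camera"];o=env.observe();print(o["tcp_pos"],o["orientation"])
def px(p):
    R=T[:3,:3].T; r,_=cv2.Rodrigues(R); return cv2.projectPoints(np.array([p],float),r,-R@T[:3,3],np.array(c["K"]),np.array(c["dist"]))[0].ravel().round(1)
print(px([.632,-.139,.09]),px([.632,-.139,.03]),px([.642,-.139,.09]),px([.632,-.129,.09]))
E
```

```text
[ 0.62912128 -0.13822534  0.15206493] [-1.05835345e-03  5.94290095e-01  8.04250038e-01 -1.96823341e-04]
[324.2 254.8] [323.2 225.3] [342. 260.] [329.9 237.8]
```

View pics/w2.png

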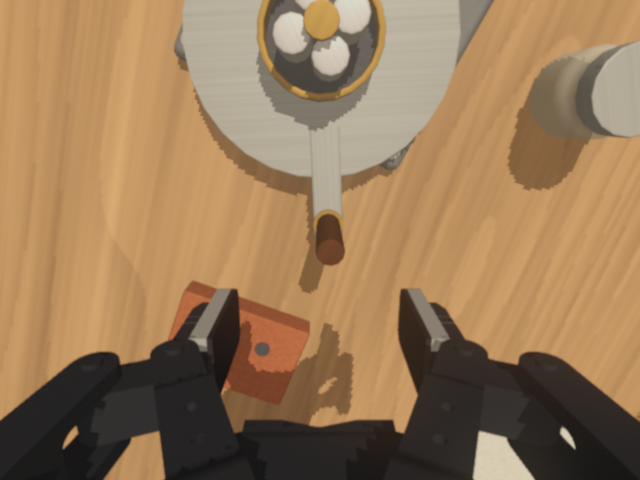

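Handle top is at (331,249), which puts it near (0.634, -0.136). I'll descend and grip.

>>> step_arm(plan=[{"travel": [5, 2, -20], "roll": 0, "jaw": 60}, {"travel": [0, 0, -27], "roll": 0, "jaw": 50}, {"travel": [0, 0, -27], "roll": 0, "jaw": 50}, {"travel": [0, 0, -27], "roll": 0, "jaw": 45}, {"travel": [0, 0, 0], "roll": 0, "jaw": 30}, {"travel": [0, 0, 0], "roll": 0, "jaw": 15}, {"travel": [0, 0, 0], "roll": 0, "jaw": 10}, {"travel": [0, 0, 0], "roll": 0, "jaw": 10}], grip_force=25)

```text
time_s: 8.05
tcp_pos: [0.6344, -0.1355, 0.0525]
orientation: [-0.001, 0.594, 0.804, 0.0]
contact_force: [-2.1, 4.3, -7.7]
gripper_width: 0.0153
grip_force: 26.1
```

```bash
python3 - <<'E'
from h import *
P=np.array([.598,-.027])
o=env.observe(); print(o["tcp_pos"],o["contact_force"],o["gripper_width"])
# chord steps per 2 deg clockwise, from angle -71.5
a=np.radians(-71.5-np.arange(0,61,2)); p=1000*.115*np.c_[np.cos(a),np.sin(a)]
print(np.diff(p,axis=0).round(1).tolist())
E
```

```text
[ 0.63436071 -0.13548678  0.05248928] [-2.08663102  4.30885815 -7.71273961] 0.015323115828644266
[[-3.8, -1.2], [-3.9, -1.1], [-3.9, -0.9], [-3.9, -0.8], [-4.0, -0.7], [-4.0, -0.5], [-4.0, -0.4], [-4.0, -0.2], [-4.0, -0.1], [-4.0, 0.0], [-4.0, 0.2], [-4.0, 0.3], [-4.0, 0.5], [-4.0, 0.6], [-3.9, 0.7], [-3.9, 0.9], [-3.9, 1.0], [-3.8, 1.1], [-3.8, 1.3], [-3.8, 1.4], [-3.7, 1.5], [-3.7, 1.7], [-3.6, 1.8], [-3.5, 1.9], [-3.5, 2.0], [-3.4, 2.2], [-3.3, 2.3], [-3.2, 2.4], [-3.1, 2.5], [-3.1, 2.6]]
```

Gripped at 15.3 mm opening. I'll turn clockwise in 1.5° (3 mm) steps, reading the force after each one.

>>> step_arm(plan=[{"travel": [-2.9, -0.9, 0], "roll": -1.5, "jaw": 10}, {"travel": [0, 0, 0], "roll": 0, "jaw": 10}], grip_force=30)

```text
time_s: 8.25
tcp_pos: [0.6317, -0.1364, 0.0525]
orientation: [-0.001, 0.605, 0.796, 0.001]
contact_force: [0.0, 5.5, -8.6]
gripper_width: 0.0152
grip_force: 29.6
```

>>> step_arm(plan=[{"travel": [-2.9, -0.8, 0], "roll": -1.5, "jaw": 10}, {"travel": [0, 0, 0], "roll": 0, "jaw": 10}])

```text
time_s: 8.45
tcp_pos: [0.6289, -0.1373, 0.0525]
orientation: [-0.001, 0.616, 0.788, 0.001]
contact_force: [-0.0, 5.3, -7.3]
gripper_width: 0.0153
grip_force: 29.6
```

>>> step_arm(plan=[{"travel": [-2.9, -0.8, 0], "roll": -1.5, "jaw": 10}, {"travel": [0, 0, 0], "roll": 0, "jaw": 10}])

```text
time_s: 8.65
tcp_pos: [0.626, -0.1381, 0.0525]
orientation: [-0.001, 0.626, 0.78, 0.001]
contact_force: [-0.1, 4.5, -8.7]
gripper_width: 0.0151
grip_force: 29.6
```

>>> step_arm(plan=[{"travel": [-2.9, -0.7, 0], "roll": -1.5, "jaw": 10}, {"travel": [0, 0, 0], "roll": 0, "jaw": 10}])

```text
time_s: 8.85
tcp_pos: [0.6232, -0.1388, 0.0525]
orientation: [-0.001, 0.636, 0.772, 0.001]
contact_force: [0.4, 5.6, -7.9]
gripper_width: 0.0151
grip_force: 29.6
```

>>> step_arm(plan=[{"travel": [-2.9, -0.6, 0], "roll": -1.5, "jaw": 10}, {"travel": [0, 0, 0], "roll": 0, "jaw": 10}])

```text
time_s: 9.05
tcp_pos: [0.6216, -0.1392, 0.0526]
orientation: [0.0, 0.646, 0.763, 0.002]
contact_force: [4.1, 5.9, -11.6]
gripper_width: 0.0149
grip_force: 29.8
```

>>> step_arm(plan=[{"travel": [-3, -0.5, 0], "roll": -1.5, "jaw": 10}, {"travel": [0, 0, 0], "roll": 0, "jaw": 10}])

```text
time_s: 9.25
tcp_pos: [0.6184, -0.1399, 0.0525]
orientation: [0.0, 0.656, 0.755, 0.002]
contact_force: [2.9, 5.6, -10.9]
gripper_width: 0.0151
grip_force: 30.0
```

>>> step_arm(plan=[{"travel": [-3, -0.5, 0], "roll": -1.5, "jaw": 10}, {"travel": [0, 0, 0], "roll": 0, "jaw": 10}])

```text
time_s: 9.45
tcp_pos: [0.6148, -0.1405, 0.0525]
orientation: [-0.0, 0.666, 0.746, 0.001]
contact_force: [1.2, 6.0, -9.9]
gripper_width: 0.0151
grip_force: 30.0
```

>>> step_arm(plan=[{"travel": [-3, -0.4, 0], "roll": -1.5, "jaw": 10}, {"travel": [0, 0, 0], "roll": 0, "jaw": 10}])

```text
time_s: 9.65
tcp_pos: [0.6109, -0.1411, 0.0525]
orientation: [-0.001, 0.676, 0.737, 0.0]
contact_force: [-2.1, 6.1, -6.7]
gripper_width: 0.0149
grip_force: 30.4
```

>>> step_arm(plan=[{"travel": [-3, -0.3, 0], "roll": -1.5, "jaw": 10}, {"travel": [0, 0, 0], "roll": 0, "jaw": 10}])

```text
time_s: 9.85
tcp_pos: [0.6086, -0.1414, 0.0525]
orientation: [-0.0, 0.685, 0.729, 0.001]
contact_force: [0.8, 5.9, -9.7]
gripper_width: 0.0151
grip_force: 30.1
```

>>> step_arm(plan=[{"travel": [-3, -0.2, 0], "roll": -1.5, "jaw": 10}, {"travel": [0, 0, 0], "roll": 0, "jaw": 10}])

```text
time_s: 10.05
tcp_pos: [0.6056, -0.1416, 0.0525]
orientation: [-0.0, 0.694, 0.719, 0.001]
contact_force: [1.7, 5.7, -9.4]
gripper_width: 0.0149
grip_force: 30.1
```

>>> step_arm(plan=[{"travel": [-3, -0.1, 0], "roll": -1.5, "jaw": 10}, {"travel": [0, 0, 0], "roll": 0, "jaw": 10}])

```text
time_s: 10.25
tcp_pos: [0.6027, -0.1418, 0.0525]
orientation: [-0.0, 0.704, 0.71, 0.001]
contact_force: [1.9, 5.1, -9.5]
gripper_width: 0.0152
grip_force: 30.1
```

>>> step_arm(plan=[{"travel": [-3, -0.1, 0], "roll": -1.5, "jaw": 10}, {"travel": [0, 0, 0], "roll": 0, "jaw": 10}])

```text
time_s: 10.45
tcp_pos: [0.6002, -0.142, 0.0525]
orientation: [0.0, 0.713, 0.701, 0.001]
contact_force: [2.8, 5.6, -10.6]
gripper_width: 0.0151
grip_force: 30.0
```

The first click came at x≈0.611, where the force dipped to -2.1 N. Continuing.

>>> step_arm(plan=[{"travel": [-3, 0, 0], "roll": -1.5, "jaw": 10}, {"travel": [0, 0, 0], "roll": 0, "jaw": 10}])

```text
time_s: 10.65
tcp_pos: [0.598, -0.142, 0.0525]
orientation: [0.001, 0.722, 0.692, 0.002]
contact_force: [3.3, 4.4, -13.0]
gripper_width: 0.0153
grip_force: 30.0
```

>>> step_arm(plan=[{"travel": [-3, 0.1, 0], "roll": -1.5, "jaw": 10}, {"travel": [0, 0, 0], "roll": 0, "jaw": 10}])

```text
time_s: 10.85
tcp_pos: [0.5947, -0.142, 0.0525]
orientation: [0.0, 0.731, 0.682, 0.001]
contact_force: [2.5, 4.2, -10.1]
gripper_width: 0.0153
grip_force: 30.2
```

>>> step_arm(plan=[{"travel": [-3, 0.2, 0], "roll": -1.5, "jaw": 10}, {"travel": [0, 0, 0], "roll": 0, "jaw": 10}])

```text
time_s: 11.05
tcp_pos: [0.5912, -0.1419, 0.0525]
orientation: [0.0, 0.74, 0.673, 0.001]
contact_force: [2.8, 4.3, -10.0]
gripper_width: 0.0149
grip_force: 30.2
```

>>> step_arm(plan=[{"travel": [-3, 0.3, 0], "roll": -1.5, "jaw": 10}, {"travel": [0, 0, 0], "roll": 0, "jaw": 10}])

```text
time_s: 11.25
tcp_pos: [0.5876, -0.1416, 0.0525]
orientation: [-0.0, 0.749, 0.663, 0.0]
contact_force: [0.8, 4.9, -8.4]
gripper_width: 0.0147
grip_force: 30.4
```

>>> step_arm(plan=[{"travel": [-3, 0.3, 0], "roll": -1.5, "jaw": 10}, {"travel": [0, 0, 0], "roll": 0, "jaw": 10}])

```text
time_s: 11.45
tcp_pos: [0.5849, -0.1414, 0.0525]
orientation: [0.0, 0.757, 0.653, 0.001]
contact_force: [2.8, 5.4, -10.6]
gripper_width: 0.0152
grip_force: 30.2
```

>>> step_arm(plan=[{"travel": [-3, 0.4, 0], "roll": -1.5, "jaw": 10}, {"travel": [0, 0, 0], "roll": 0, "jaw": 10}])

```text
time_s: 11.65
tcp_pos: [0.5819, -0.141, 0.0525]
orientation: [0.0, 0.766, 0.643, 0.001]
contact_force: [3.3, 4.7, -11.7]
gripper_width: 0.0151
grip_force: 30.2
```

>>> step_arm(plan=[{"travel": [-3, 0.5, 0], "roll": -1.5, "jaw": 10}, {"travel": [0, 0, 0], "roll": 0, "jaw": 10}])

```text
time_s: 11.85
tcp_pos: [0.5789, -0.1406, 0.0525]
orientation: [0.0, 0.774, 0.633, 0.001]
contact_force: [2.5, 4.6, -11.9]
gripper_width: 0.0151
grip_force: 30.2
```

>>> step_arm(plan=[{"travel": [-3, 0.6, 0], "roll": -1.5, "jaw": 10}, {"travel": [0, 0, 0], "roll": 0, "jaw": 10}])

```text
time_s: 12.05
tcp_pos: [0.577, -0.1403, 0.0525]
orientation: [0.001, 0.782, 0.623, 0.001]
contact_force: [5.1, 3.6, -14.3]
gripper_width: 0.015
grip_force: 30.1
```

>>> step_arm(plan=[{"travel": [-2.9, 0.6, 0], "roll": -1.5, "jaw": 10}, {"travel": [0, 0, 0], "roll": 0, "jaw": 10}])

```text
time_s: 12.25
tcp_pos: [0.5743, -0.1398, 0.0525]
orientation: [0.001, 0.79, 0.613, 0.001]
contact_force: [6.5, 3.6, -13.5]
gripper_width: 0.0153
grip_force: 30.2
```

>>> step_arm(plan=[{"travel": [-2.9, 0.7, 0], "roll": -1.5, "jaw": 10}, {"travel": [0, 0, 0], "roll": 0, "jaw": 10}])

```text
time_s: 12.45
tcp_pos: [0.5707, -0.139, 0.0525]
orientation: [0.001, 0.798, 0.602, 0.001]
contact_force: [3.0, 3.8, -11.7]
gripper_width: 0.0148
grip_force: 30.4
```

>>> step_arm(plan=[{"travel": [-2.9, 0.8, 0], "roll": -1.5, "jaw": 10}, {"travel": [0, 0, 0], "roll": 0, "jaw": 10}])

```text
time_s: 12.65
tcp_pos: [0.5671, -0.1381, 0.0525]
orientation: [0.0, 0.806, 0.592, 0.0]
contact_force: [1.2, 4.2, -10.0]
gripper_width: 0.0153
grip_force: 30.5
```

>>> step_arm(plan=[{"travel": [-2.9, 0.9, 0], "roll": -1.5, "jaw": 10}, {"travel": [0, 0, 0], "roll": 0, "jaw": 10}])

```text
time_s: 12.85
tcp_pos: [0.5642, -0.1372, 0.0525]
orientation: [0.0, 0.814, 0.581, 0.0]
contact_force: [3.8, 3.6, -12.3]
gripper_width: 0.0151
grip_force: 30.3
```

Clicks two and three came at x≈0.5876 and x≈0.567, a spacing of about 11.5°. The fourth should be near step 31, so I'll take eight more steps.

>>> step_arm(plan=[{"travel": [-2.9, 0.9, 0], "roll": -1.5, "jaw": 10}, {"travel": [0, 0, 0], "roll": 0, "jaw": 10}])

```text
time_s: 13.05
tcp_pos: [0.5614, -0.1363, 0.0525]
orientation: [0.0, 0.822, 0.57, 0.0]
contact_force: [4.2, 2.5, -12.4]
gripper_width: 0.0153
grip_force: 30.3
```

>>> step_arm(plan=[{"travel": [-2.8, 1.0, 0], "roll": -1.5, "jaw": 10}, {"travel": [0, 0, 0], "roll": 0, "jaw": 10}])

```text
time_s: 13.25
tcp_pos: [0.5586, -0.1354, 0.0525]
orientation: [0.0, 0.829, 0.559, 0.0]
contact_force: [4.3, 3.5, -12.4]
gripper_width: 0.015
grip_force: 30.3
```

>>> step_arm(plan=[{"travel": [-2.8, 1.1, 0], "roll": -1.5, "jaw": 10}, {"travel": [0, 0, 0], "roll": 0, "jaw": 10}])

```text
time_s: 13.45
tcp_pos: [0.5561, -0.1345, 0.0525]
orientation: [0.001, 0.836, 0.549, 0.001]
contact_force: [5.9, 2.5, -12.7]
gripper_width: 0.0152
grip_force: 30.2
```

>>> step_arm(plan=[{"travel": [-2.8, 1.2, 0], "roll": -1.5, "jaw": 10}, {"travel": [0, 0, 0], "roll": 0, "jaw": 10}])

```text
time_s: 13.65
tcp_pos: [0.5542, -0.1337, 0.0525]
orientation: [0.001, 0.843, 0.538, 0.001]
contact_force: [6.6, 1.6, -14.9]
gripper_width: 0.015
grip_force: 30.2
```

>>> step_arm(plan=[{"travel": [-2.7, 1.2, 0], "roll": -1.5, "jaw": 10}, {"travel": [0, 0, 0], "roll": 0, "jaw": 10}])

```text
time_s: 13.85
tcp_pos: [0.5513, -0.1325, 0.0525]
orientation: [0.001, 0.85, 0.527, 0.001]
contact_force: [5.4, 2.1, -13.1]
gripper_width: 0.0152
grip_force: 30.3
```

>>> step_arm(plan=[{"travel": [-2.7, 1.3, 0], "roll": -1.5, "jaw": 10}, {"travel": [0, 0, 0], "roll": 0, "jaw": 10}])

```text
time_s: 14.05
tcp_pos: [0.548, -0.131, 0.0525]
orientation: [0.001, 0.857, 0.515, 0.0]
contact_force: [5.2, 1.7, -13.1]
gripper_width: 0.0152
grip_force: 30.4
```

>>> step_arm(plan=[{"travel": [-2.7, 1.4, 0], "roll": -1.5, "jaw": 10}, {"travel": [0, 0, 0], "roll": 0, "jaw": 10}])

```text
time_s: 14.25
tcp_pos: [0.5446, -0.1293, 0.0525]
orientation: [0.0, 0.864, 0.504, 0.0]
contact_force: [2.6, 3.4, -10.0]
gripper_width: 0.0154
grip_force: 30.6
```

>>> step_arm(plan=[{"travel": [-2.6, 1.4, 0], "roll": -1.5, "jaw": 10}, {"travel": [0, 0, 0], "roll": 0, "jaw": 10}])

```text
time_s: 14.45
tcp_pos: [0.5423, -0.128, 0.0525]
orientation: [0.001, 0.87, 0.493, 0.0]
contact_force: [5.2, 1.5, -12.3]
gripper_width: 0.0148
grip_force: 30.4
```

```bash
python3 - <<'E'
from h import *
o=env.observe(); im=env.capture("top"); cv2.imwrite("pics/t3.png",cv2.resize(im[170:320,280:480,::-1],None,fx=3,fy=3,interpolation=cv2.INTER_CUBIC)); print(o["tcp_pos"],o["contact_force"],o["torque"])
X=np.array([[.6344,-.1355],[.6289,-.1373],[.6232,-.1388],[.6148,-.1405],[.6056,-.1416],[.598,-.142],[.5876,-.1416],[.5789,-.1406],[.5707,-.139],[.5642,-.1372],o["tcp_pos"][:2]])
from scipy.optimize import least_squares
s=least_squares(lambda p:np.hypot(*(X-p).T)-.115,[.598,-.027]); P=s.x
a=np.degrees(np.arctan2(X[:,1]-P[1],X[:,0]-P[0])); print(P,a.round(1),(a[0]-a).round(1))
E
```

```text
[ 0.54229864 -0.12802617  0.052522  ] [  5.18441469   1.52075078 -12.33017543] [ 0.46710107 -0.93662228 -0.15114448]
[ 0.59676905 -0.02691968] [ -70.9  -73.8  -76.7  -81.   -85.6  -89.4  -94.6  -98.9 -103.1 -106.5
 -118.3] [ 0.   2.9  5.8 10.1 14.7 18.5 23.7 28.  32.2 35.6 47.4]
```

Fourth click felt at step 31, at about 45.9°. I'll move 3° further, to the middle between the fourth and fifth clicks.

>>> step_arm(plan=[{"travel": [-2.6, 1.5, 0], "roll": -1.5, "jaw": 10}, {"travel": [0, 0, 0], "roll": 0, "jaw": 10}])

```text
time_s: 14.7
tcp_pos: [0.5397, -0.1266, 0.0525]
orientation: [0.001, 0.877, 0.481, 0.0]
contact_force: [5.7, 1.8, -13.3]
gripper_width: 0.0151
grip_force: 30.4
```

>>> step_arm(plan=[{"travel": [-2.6, 1.6, 0], "roll": -1.5, "jaw": 10}, {"travel": [0, 0, 0], "roll": 0, "jaw": 10}, {"travel": [0, 0, 0], "roll": 0, "jaw": 10}, {"travel": [0, 0, 0], "roll": 0, "jaw": 10}])

```text
time_s: 15.1
tcp_pos: [0.5371, -0.125, 0.0525]
orientation: [0.0, 0.883, 0.47, 0.0]
contact_force: [4.4, 0.6, -12.0]
gripper_width: 0.0152
grip_force: 30.5
```

View pics/t3.png

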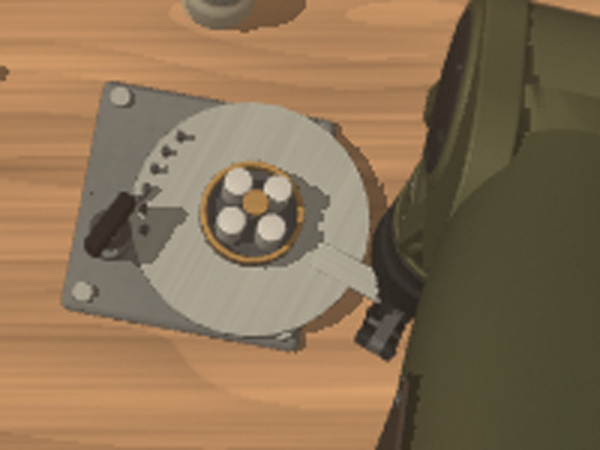

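The picture shows the knob back at its let-go angle (crop (110,225)) and the arm gripping the handle end of the lever (about (385,310)). Handing in.

```bash
python3 -c "
from plant import env
print(env.job_done())"
```

```text
the job is handed in; nothing more can be done
None
```

I twisted the knob to its stop so the lever sprang back, let the knob go, then turned the lever four clicks by feel to about 0.88 rad and handed the job in still gripping the handle; no verdict came back.

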